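# Stand the fallen carton back in the row

## Robot

A 6-joint arm with a two-finger parallel gripper is mounted at the origin on the work surface. World frame = base frame: x ahead of the robot, y to its left, z up, the work surface at z = 0. Lengths are in mm, angles in rad, forces in N, time in s.
With the tool pointing down it reaches from about 400 to 925 mm from the base axis. Payload 12.5 kg.
Tool frame: the origin (TCP) lies between the finger pads; the fingertips stand 19 mm ahead of it and the grasp point (between the pads) is the TCP (env.tips_ahead is the distance from the TCP to the fingertips, in mm); z points along the fingers, y is the line along which they close (so a half turn about z gives the same grasp; the last joint's range is limited). The gripper opens to 95 mm and grips with 3 to 60 N. Pads are 20 mm wide; open, the fingers measure 119 mm over their backs; the gripper's body (75 mm by 180 mm) begins 59 mm behind the grasp point.
Start: joints at [-1.447, 0.491, 1.559, -0, 1.092, -0.106], TCP at [142.386, -608.581, 233.661] pointing down, gripper open.
Joint ranges: [-3.1, 3.1], [-0.84, 2.19], [0.05, 2.79], [-1.13, 4.28], [0.06, 2.93], [-2.69, 2.69]. Speed limits (rad/s): [2.22, 2.22, 2.79, 3.14, 3.14, 3.14].

## Interface

Orientations are given as [roll, pitch, yaw] about the fixed x, y, z axes, in that order (R = Rz(yaw) Ry(pitch) Rx(roll)).
In Python, from cell import env gives the robot as it stands.
- The arm moves only by the shell command python3 -m crank 'ROWS'. ROWS is JSON, a list of rows, each a list of 5 numbers: the shift along the tool's x, y, z in mm, then the turn about the tool's z in degrees, then the finger opening in mm, from 0 to 95.1. In form: [[dx, dy, dz, yaw, grip], ...]. A call has 1 to 10 rows; each row is the pose to reach, as a shift and turn from the pose commanded when the call began, along the tool's axes at that moment; what a row does not reach only later rows make up. A row lasts 1/12 s, in which the tool goes at most 41.7 mm and 7.16 degrees, less where a joint would pass 70% of its speed; a pose out of reach is approached as far as the arm can. A call with a gripper value outside its range is refused whole. The fingers move at their own pace and stop on an object; the grip force is fixed at half the most. Time passes only in rows, so rows that repeat a pose let the fingers close. It gives the time, the measured TCP pose, the force, the opening and the grip force at its end, in the units of the state.
- env.state(): the state, without advancing time (a new reading comes with each control period).
- env.read_camera(name): name is "scene" or "top"; returns a dict with "img" (420x560x3 uint8, blue, green, red), "K" (3x3 intrinsics, pixels), "pose" (4x4, takes a point from camera to world coordinates). Camera axes: x right, y down, z forward; pixel columns grow to the right and rows downward; lengths in mm; the calibration is good to about 2 mm. A picture is of the moment at which its call begins. There is no depth.
- env.job_done(): hands the job in; it is judged then, once.
The state is a dict: "t": time; "joints": joint angles; "qvel": joint speeds; "tau": joint torques, N m; "eef_pos": TCP position; "tcp_rot": TCP orientation; "ft_force": force on the tool from outside, world axes, zero at the start; "moment": the same for the moment, N m; "opening": opening from 0.0 (shut) to 1.0 (fully open); "grip_force": force on a finger pad.
Only numpy, scipy, OpenCV 4.12 (cv2) and the standard library are available. Lean on these libraries where they do the work, as an engineer would, in place of code of your own. Each camera call takes 0.05 s, during which the arm holds its last target. There are 200 camera calls.

## Task

On the shop counter the boxed hand mixer has tipped over sideways and leans on the low carton. Without gripping or lifting it, push it back up onto its base with your fingertips, and push it along the counter until it stands upright, snug and square against the side of the tall carton. Leave the tall carton, the low carton, the milk jug and the cup where they are.

Things in the scene. Friction and masses are not known exactly. Their poses are not given: they have to be found in the camera images.
- leaning_carton: hand mixer's closed cardboard carton, to be stood up, 0.5 to 0.95 kg, evenly filled: 170 mm along x, 110 along y, 230 along z (up to its taped top). Origin: centre of its underside. At the start tipped 35 degrees about its x, top towards its -y: it stands on its lower -y edge, its -y face resting on the low carton's top edge and overhanging it. Tilted less than about 25 degrees it falls upright by itself
- carton_middle (a point): the middle of the mixer carton, 115 mm up from its underside; axes as the carton. Upright, the carton slides on the counter (friction 0.36 to 0.5) if pushed lower than about 100 mm and rocks over if pushed higher
- carton_inner_face (a point): the centre of the mixer carton's +y face, the one to end snug against the tall carton, 115 mm up from its underside; axes as the carton. If stood up on the spot, 15 to 50 mm would remain between them, up to 4 degrees out of square
- tall_carton: tall closed cardboard carton at the end of the row, upright, loose, 3.5 kg: 180 mm along x, 190 along y, 280 high. Origin: centre of its underside, on the counter; the row runs along its -y. The mixer carton must stand against its -y face, 95 mm from its middle
- tall_face (a point): point on the tall carton's -y face, 115 mm above the counter in the middle of its width; axes as the tall carton
- low_carton: low closed cardboard carton that the mixer carton leans on, loose, 2.5 kg: 200 mm along x, 230 along y, 80 high. Origin: centre of its underside, on the counter. Its +y face, 115 mm from its middle, looks to the mixer carton; at the counter 56 mm are clear between it and the mixer carton's lower edge
- milk_jug: open steel milk jug, 86 mm across and 106 mm high with a handle that reaches 70 mm from its axis on its +y side; origin: centre of its underside. Stands beside the row, to be left alone
- cup: white ceramic mug, 84 mm across and 90 mm high with a handle on its +y side; origin: centre of its underside. Stands beside the row, to be left alone
Not all that is in view belongs to the job. Leave any purple look-alike of the leaning_carton alone.

How it is judged (in metres and radians):
At the end, for the whole second after the job is handed in: the mixer carton stands upright on its base on the counter (within 3 degrees), at rest, its inner face within 7 mm of the tall carton's side and square to it (within 3.5 degrees), not slid out of the row (within 70 mm of the tall carton's middle line) (angle between leaning_carton's own z axis and vertical below 0.05 rad and height (world z) of carton_middle below 0.122 m and y of carton_inner_face in the frame of tall_face above -0.007 m and x of carton_inner_face in the frame of tall_face between -0.07 and 0.07 m and angle between the y axis of leaning_carton and the y axis of tall_carton, either way round below 0.06 rad and linear speed of leaning_carton below 0.02 m/s); the robot touches nothing.
It fails at once if the mixer carton is lifted off the counter (height (world z) of carton_middle above 0.143 m).
It fails at once if the mixer carton is knocked flat (angle between leaning_carton's own z axis and vertical above 0.85 rad).
It fails at once if the tall carton is shifted more than 20 mm or tipped (distance of tall_carton from where it was at the start of the episode above 0.02 m or angle between tall_carton's own z axis and vertical above 0.12 rad).
It fails at once if the low carton is shifted more than 20 mm or tipped (distance of low_carton from where it was at the start of the episode above 0.02 m or angle between low_carton's own z axis and vertical above 0.12 rad).
It fails at once if the milk jug or the cup is moved more than 20 mm (distance of any of milk_jug, cup from where it was at the start of the episode above 0.02 m).
It also fails if it takes over 54 s, if anything falls off the work surface, if the arm or the gripper's body presses on something with over 40 N, if the wrist force passes 120 N, or if a joint passes its speed limit or range.

## Working session

There is one attempt and no reset: what is moved stays moved. The work goes in short steps, Python scripts to look and compute and a shell command to move; the robot and the scene stay as the last step left them, time stands still between calls to the robot, and variables do not carry over. Pictures are saved under pics/ and viewed, at most 10 in all, crops included, and the job is handed in when it is done.

```bash
mkdir -p pics; ls; cat > h.py <<'E'
from cell import env
import cv2,numpy as np
def snap(n,f):
    c=env.read_camera(n); cv2.imwrite('pics/'+f,c['img']); np.savez('pics/'+f+'.npz',K=c['K'],pose=c['pose']); return c
def ray(f,u,v,z):
    c=np.load('pics/'+f+'.npz'); d=c['pose'][:3,:3]@np.linalg.inv(c['K'])@[u,v,1.]; o=c['pose'][:3,3]
    return (o+d*(z-o[2])/d[2]).round(1)
def proj(f,p):
    c=np.load('pics/'+f+'.npz'); P=c['pose']; q=c['K']@(P[:3,:3].T@(np.array(p,float)-P[:3,3])); return (q[:2]/q[2]).round(1)
E
python3 - <<'E'
from h import *
for n in('scene','top'):
    c=snap(n,n+'0.png'); print(c['pose'].round(2).tolist())
s=env.state();print(s['t'],s['eef_pos'],s['tcp_rot'])
E
```

```text
pics
[[-0.48, 0.83, -0.29, 921.85], [0.88, 0.45, -0.15, 229.15], [0.01, -0.32, -0.95, 1568.62], [0.0, 0.0, 0.0, 1.0]]
[[-0.03, -0.97, 0.22, 164.74], [-1.0, 0.03, -0.0, -1.81], [-0.0, -0.22, -0.97, 1626.29], [0.0, 0.0, 0.0, 1.0]]
0.1 [ 142.37656319 -608.35426727  233.10571278] [-3.14055477e+00 -1.09337530e-04  2.29834675e-01]
```

View pics/scene0.png

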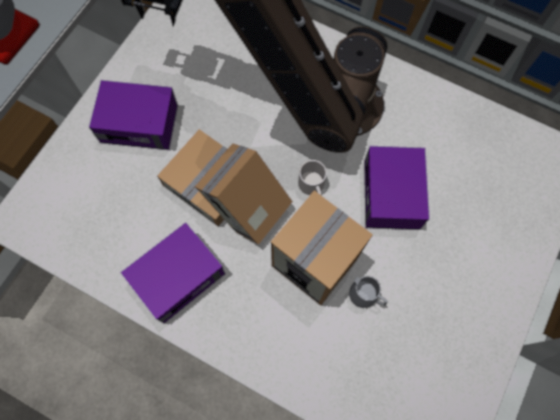

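View pics/top0.png

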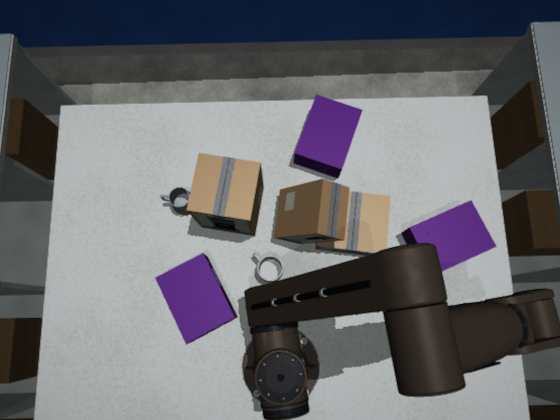

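The top view shows the tall carton at about (227,190), the leaning brown carton at (312,212) and the low carton at (360,222). The cup is at (270,267) and the jug at (178,200). The purple boxes at (328,135), (195,298) and (450,235) are look-alikes. The brown carton between the tall and low cartons is the one meant, because it overhangs the low one. An enlarged crop will confirm this.

```bash
python3 - <<'E'
import cv2
a=cv2.imread('pics/top0.png')[140:290,150:410]; cv2.imwrite('pics/topc.png',cv2.resize(a,None,fx=3,fy=3,interpolation=2))
b=cv2.imread('pics/scene0.png')[120:310,150:400]; cv2.imwrite('pics/scc.png',cv2.resize(b,None,fx=3,fy=3,interpolation=2))
E
```

```text
(no output)
```

View pics/topc.png

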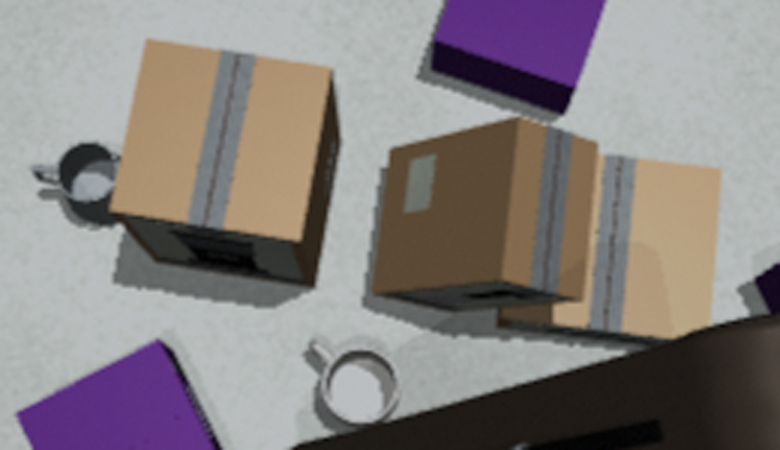

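View pics/scc.png

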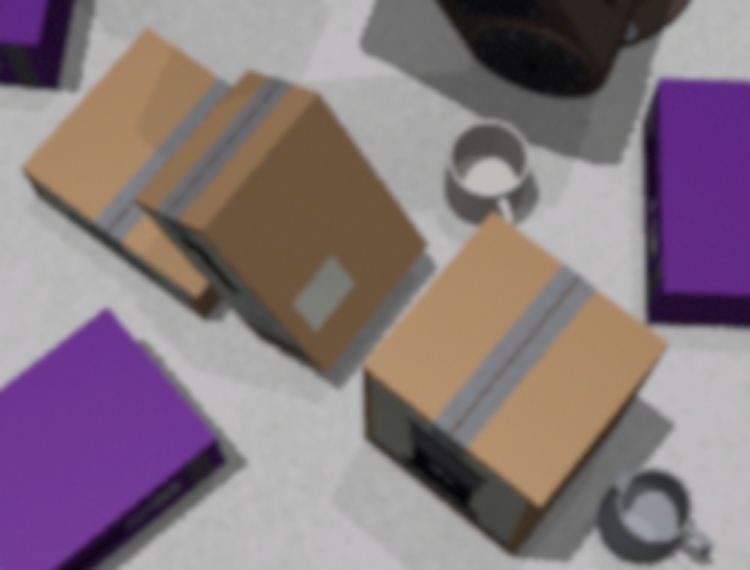

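```bash
cat > fit.py <<'E'
from h import *
from scipy.optimize import least_squares
from scipy.spatial.transform import Rotation as R
def fit(dim,tilt,obs,x0):
    w,d,h=dim
    def corners(p,s):
        l=np.array([s[0]*w/2,s[1]*d/2,h*s[2]]); 
        q=R.from_euler('x',tilt,degrees=True).apply(l-[0,-d/2,0])+[0,-d/2,0]
        return R.from_euler('z',p[2]).apply(q)+[p[0],p[1],0]
    def f(p): return np.ravel([proj(F,corners(p,s))-uv for F,uv,s in obs])
    r=least_squares(f,x0,loss='soft_l1',x_scale=[10,10,.1],diff_step=1e-2); return r.x, f(r.x), corners
E
sed -i 's/(q\[:2\]\/q\[2\]).round(1)/q[:2]\/q[2]/' h.py
python3 - <<'E'
from fit import *
T=lambda u,v,*s:('top0.png',np.array([150+u/3-.33,140+v/3-.33]),s)
S=lambda u,v,*s:('scene0.png',np.array([150+u/3-.33,120+v/3-.33]),s)
tall=[T(147,40,1,1,1),T(332,68,1,-1,1),T(302,242,-1,-1,1),T(112,212,-1,1,1),S(495,212,-1,-1,1),S(365,368,1,-1,1),S(540,507,1,1,1),S(665,345,-1,1,1)]
low=[T(720,168,1,-1,1),S(148,28,-1,-1,1),S(25,168,1,-1,1),S(207,293,1,1,1)]
mix=[T(520,118,1,1,1),T(503,307,-1,1,1),T(598,142,1,-1,1),T(582,300,-1,-1,1),T(390,150,1,1,0),T(373,293,-1,1,0),
 S(250,72,-1,-1,1),S(320,95,-1,1,1),S(205,230,1,1,1),S(138,200,1,-1,1),S(427,245,-1,1,0),S(330,372,1,1,0)]
for n,d,t,o,x in(('tall',(180,190,280),0,tall,[550,150,0]),('low',(200,230,80),0,low,[500,-250,0]),('mix',(170,110,230),35,mix,[500,-80,0])):
    p,r,c=fit(d,t,o,x); print(n,p.round(3),r.round(1))
    if n=='mix':
        for s in[(1,-1,0),(-1,-1,0),(1,1,0),(-1,1,0),(1,1,1),(-1,1,1),(1,-1,1),(-1,-1,1)]: print(s,c(p,s).round(0))
# tops of jug, cup
print(ray('top0.png',150+360/3,140+388/3,90),ray('top0.png',150+88/3,140+170/3,106),ray('scene0.png',150+488/3,120+160/3,90),ray('scene0.png',150+645/3,120+510/3,106))
E
```

```text
tall [ 5.42426e+02  1.55321e+02 -1.85000e-01] [-0.7 -0.7 -0.3 -0.5 -0.6 -0.4 -1.1 -0.5 -1.  -0.6 -1.3 -1.3 -0.1 -0.4
  1.2 -0.8]
low [ 4.62840e+02 -2.55525e+02 -1.20000e-01] [-0.9 -0.  -0.2 -1.   0.1  0.1 -0.5  0.2]
mix [ 4.95579e+02 -3.30890e+01 -1.46000e-01] [-0.9 -0.8 -1.  -9.  -0.3  0.1  0.2  0.3 -0.6 -0.3 -1.   0.6 -0.5 -1.3
  0.1 -1.4 -0.6 -0.  -0.9 -0.3  0.9 -0.7 -0.9  0.2]
(1, -1, 0) [ 572. -100.    0.]
(-1, -1, 0) [403. -75.   0.]
(1, 1, 0) [585. -11.  63.]
(-1, 1, 0) [417.  14.  63.]
(1, 1, 1) [ 566. -141.  251.]
(-1, 1, 1) [ 397. -117.  251.]
(1, -1, 1) [ 553. -230.  188.]
(-1, -1, 1) [ 384. -206.  188.]
[309.2  25.8  90. ] [556.5 322.5 106. ] [319.  29.  90.] [568.6 321.6 106. ]
```

The fits have residuals of about 1 px, so the poses are good. I'll stage the arm beside the overhang, yaw aligned with the row, and look at the gripper's shape before choosing how to push.

```bash
python3 -m crank '[[354,-203,0,21.5,95],[354,-203,0,21.5,95],[354,-203,0,21.5,95],[354,-203,0,21.5,95],[354,-203,0,21.5,95],[354,-203,0,21.5,95],[354,-203,0,21.5,95],[354,-203,0,21.5,95],[354,-203,0,21.5,95],[354,-203,0,21.5,95]]'; python3 - <<'E'
from h import *
a=snap('scene','s1.png')['img']; b=snap('top','t1.png')['img']
cv2.imwrite('pics/m1.png',np.vstack([cv2.resize(a[20:260,40:440],(600,360))[:300],cv2.resize(b[130:330,240:540],(600,400))[:300]]))
E
```

```text
t: 0.93
eef_pos: [442.3, -328.1, 233.5]
tcp_rot: [-3.141, 0.0, -0.145]
ft_force: [0.9, -0.3, 0.0]
opening: 1.0
grip_force: 0.0
```

View pics/m1.png

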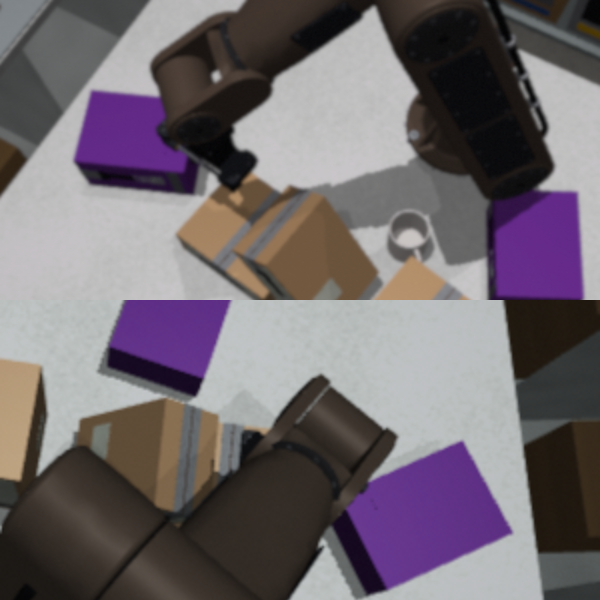

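The gripper shows at about (225,165) in the upper half, partly hidden by the wrist. I'll enlarge it and overlay the two possible body outlines.

```bash
python3 - <<'E'
from h import *
a=cv2.imread('pics/s1.png')
y0,y1,x0,x1=60,200,110,290;k=4
im=cv2.resize(a[y0:y1,x0:x1],None,fx=k,fy=k,interpolation=2); im=np.clip(im.astype(float)*1.6,0,255).astype(np.uint8)
yaw=-.145;c,s=np.cos(yaw),np.sin(yaw);o=np.array([442.3,-328.1])
def P(u,v,z):
    p=proj('s1.png',[*(o+[c*u-s*v,s*u+c*v]),z]); return ((p-[x0,y0]+.5)*k).astype(int)
for (u,v),col in(((37.5,90),(0,0,255)),((90,37.5),(0,255,0))):
    cv2.polylines(im,[np.array([P(a*u,b*v,292.5) for a,b in((1,1),(1,-1),(-1,-1),(-1,1))])],True,col,1)
for f in(1,-1):
    cv2.polylines(im,[np.array([P(a*10,f*b,214.5) for a,b in((1,47.5),(1,59.5),(-1,59.5),(-1,47.5))])],True,(255,255,0),1)
cv2.imwrite('pics/g.png',im)
E
```

```text
(no output)
```

View pics/g.png

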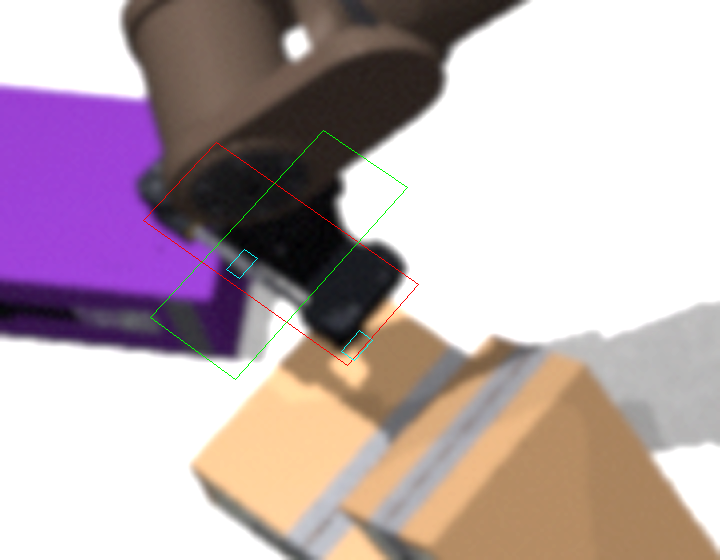

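The red outline matches: the body is 180 mm along the closing axis and reaches 37.5 mm past the fingers' line on the other side. To stand the box up, I'll turn the tool 90° so both fingers press its upper -y edge. First I need joint 6 to pick the turn direction.

```bash
python3 -c "
from cell import env
s=env.state();print(s['joints'],s['t'])"
```

```text
[-7.55512228e-01  3.86306279e-01  1.74172132e+00  6.53021970e-04
  1.01383305e+00  9.55856552e-01] 1.0333
```

```bash
python3 -m crank '[[0,0,0,-90,95],[0,0,0,-90,95],[0,0,0,-90,95],[0,0,0,-90,95],[0,0,0,-90,95],[0,0,0,-90,95],[0,0,0,-90,95],[0,0,0,-90,95],[0,0,0,-90,95],[0,0,0,-90,95]]'; python3 -m crank '[[0,0,0,-19,95],[0,0,0,-19,95],[0,0,0,-19,95],[0,0,0,-19,95]]'
```

```text
t: 1.87
eef_pos: [440.2, -330.8, 233.4]
tcp_rot: [-3.141, 0.0, 1.11]
ft_force: [0.4, -0.5, -0.3]
opening: 1.001
grip_force: 0.0
t: 2.2
eef_pos: [440.3, -330.7, 233.4]
tcp_rot: [-3.141, -0.0, 1.439]
ft_force: [0.9, 0.1, 0.1]
opening: 0.998
grip_force: 0.0
```

```bash
python3 -m crank '[[0,15,47,0,95],[20,15,47,0,95],[40,15,47,0,95],[60,15,47,0,95],[80,15,47,0,95],[80,15,47,0,95]]'; python3 -m crank '[[5,0,0,0,95],[10,0,0,0,95],[15,0,0,0,95],[20,0,0,0,95],[25,0,0,0,95],[30,0,0,0,95],[35,0,0,0,95],[40,0,0,0,95]]'
```

```text
t: 2.7
eef_pos: [466.1, -250.7, 186.4]
tcp_rot: [-3.14, -0.001, 1.434]
ft_force: [-1.1, 0.3, 0.4]
opening: 0.999
grip_force: 0.0
t: 3.37
eef_pos: [471.9, -213.0, 186.7]
tcp_rot: [3.142, 0.0, 1.436]
ft_force: [0.4, -0.2, 1.2]
opening: 0.999
grip_force: 0.3
```

```bash
python3 -m crank '[[4,0,0,0,95],[8,0,0,0,95],[12,0,0,0,95],[16,0,0,0,95],[20,0,0,0,95],[24,0,0,0,95],[28,0,0,0,95],[32,0,0,0,95],[36,0,0,0,95],[36,0,0,0,95]]'; python3 -m crank '[[0,0,0,0,95],[0,0,0,0,95],[0,0,0,0,95],[0,0,0,0,95]]'; python3 - <<'E'
from h import *
a=snap('scene','s2.png')['img']; b=snap('top','t2.png')['img']
cv2.imwrite('pics/m2.png',np.vstack([cv2.resize(a[120:270,150:450],(600,300)),cv2.resize(b[140:290,170:470],(600,300))]))
E
```

```text
t: 4.2
eef_pos: [476.7, -177.0, 186.6]
tcp_rot: [-3.142, -0.0, 1.437]
ft_force: [0.1, 0.7, 0.0]
opening: 1.003
grip_force: 0.0
t: 4.53
eef_pos: [476.6, -177.9, 186.6]
tcp_rot: [3.142, 0.0, 1.436]
ft_force: [-0.2, 0.3, 0.1]
opening: 0.997
grip_force: 0.0
```

View pics/m2.png

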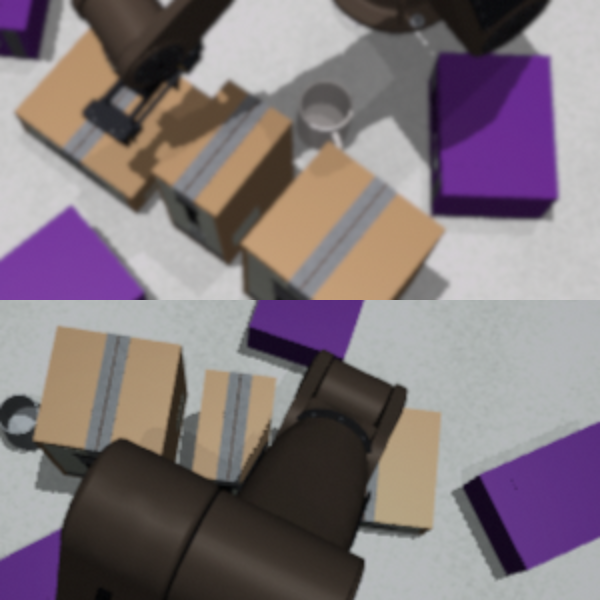

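The mixer carton is upright. In the montage, the scene corners of its top are (228,82), (293,118), (215,213) and (152,178); the top view shows (205,70) and (275,78). I'll refit it.

```bash
cat > m2.py <<'E'
from fit import *
T=lambda u,v,*s:('t2.png',np.array([170+u/2-.25,140+v/2-.25]),s)
S=lambda u,v,*s:('s2.png',np.array([150+u/2-.25,120+v/2-.25]),s)
mix=[T(205,70,1,1,1),T(275,78,1,-1,1),S(228,82,-1,-1,1),S(293,118,-1,1,1),S(215,213,1,1,1),S(152,178,1,-1,1)]
p,r,c=fit((170,110,230),0,mix,[496,-33,-.14]); print(p.round(3),r.round(1))
t=np.array([542.4,155.3]);a=-.185
f=p[:2]+55*np.array([-np.sin(p[2]),np.cos(p[2])])-t
print('in tall frame',f@[np.cos(a),np.sin(a)],f@[-np.sin(a),np.cos(a)]+95)
for s in((1,-1,0),(-1,-1,0)):print(c(p,s).round())
E
python3 m2.py
```

```text
[ 4.95621e+02 -4.36630e+01 -8.40000e-02] [ 2.   0.6  2.5 -1.4 -0.7 -0.9  0.2  1.4  4.5  3.6  2.  -0.6]
in tall frame -14.939174939601642 -54.454227329771385
[ 576. -106.    0.]
[406. -91.   0.]
```

```bash
python3 - <<'E'
import cv2
a=cv2.imread('pics/s2.png')[145:250,205:325];b=cv2.imread('pics/t2.png')[165:255,250:400]
import numpy as np
A=cv2.resize(a,None,fx=5,fy=5,interpolation=2)
A=np.clip(A*1.3,0,255).astype(np.uint8)
cv2.imwrite('pics/z2.png',A)
E
```

```text
(no output)
```

View pics/z2.png

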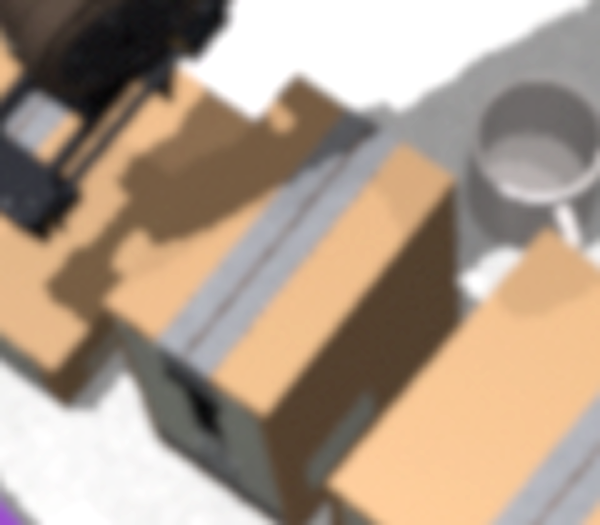

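The enlarged crop gives the top's corners as (298,77), (457,183), (268,417) and (107,303).

```bash
sed -i "s#^S=.*#S=lambda u,v,*s:('s2.png',np.array([205+u/5-.4,145+v/5-.4]),s)#; s#^mix=.*#mix=[T(205,70,1,1,1),T(275,78,1,-1,1),S(298,77,-1,-1,1),S(457,183,-1,1,1),S(268,417,1,1,1),S(107,303,1,-1,1)]#" m2.py; python3 m2.py
```

```text
[ 4.94928e+02 -4.60710e+01 -1.33000e-01] [ 4.2  0.1  4.6 -0.2  0.  -0.7  0.5 -0.   1.   1.1  0.4  0.7]
in tall frame -12.456379215070253 -56.740336561908975
[ 572. -112.    0.]
[403. -89.   0.]
```

```bash
python3 -m crank '[[-25,0,0,0,95],[-25,0,0,0,95],[-25,0,0,0,95],[-25,0,0,0,95]]'; python3 - <<'E'
from h import *
a=snap('scene','s3.png')['img']; b=snap('top','t3.png')['img']
for n,o,m in(('s',a,(slice(160,250),slice(225,290))),('t',b,(slice(170,240),slice(262,300)))):
    d=cv2.absdiff(o,cv2.imread(f'pics/{n}2.png')).max(2)[m]; print((d>40).sum())
A=cv2.resize(a[145:250,205:325],(600,525),interpolation=2)[:,:420]
B=cv2.resize(b[165:255,250:320],(350,450),interpolation=2)
B=cv2.copyMakeBorder(B,0,75,0,0,0)
cv2.imwrite('pics/m3.png',np.clip(np.hstack([A,B])*1.3,0,255).astype(np.uint8))
E
```

```text
t: 4.97
eef_pos: [473.2, -202.4, 186.5]
tcp_rot: [-3.141, -0.0, 1.435]
ft_force: [-0.0, -0.2, -0.2]
opening: 0.998
grip_force: 0.0
1442
282
```

View pics/m3.png

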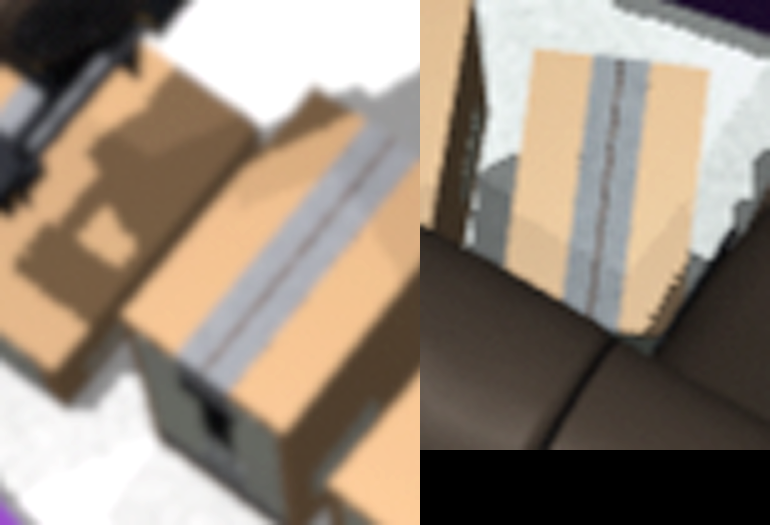

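It had still been settling and is at rest now. Scene corners are (317,88), (122,320) and (287,434); top corners are (113,50) and (288,70).

```bash
sed "s#^T=.*#T=lambda u,v,*s:('t3.png',np.array([250+u/5-.4,165+v/5-.4]),s)#;s#s2.png#s3.png#; s#^mix=.*#mix=[T(113,50,1,1,1),T(288,70,1,-1,1),S(317,88,-1,-1,1),S(287,434,1,1,1),S(122,320,1,-1,1)]#" m2.py>m3.py; python3 m3.py; python3 -c "
from cell import env
print(env.state()['joints'])"
```

```text
[ 4.96893e+02 -3.38610e+01 -1.39000e-01] [ 0.5 -0.4  0.9 -0.5 -0.1 -0.3  0.6  0.5  0.9 -0.2]
in tall frame -12.456289002341432 -44.36207207374474
[ 573. -100.    0.]
[405. -77.   0.]
[-5.31907802e-01  3.93940057e-01  1.88162433e+00 -1.12816981e-05
  8.66192376e-01 -3.97482209e-01]
```

```bash
python3 - <<'E'
from h import *
for z in(292,330,360,400,440,480,520):
    p=proj('s1.png',[442.3,-328.1,z]); q=proj('s1.png',[492.3,-328.1,z]); print(z,((p-[110,60]+.5)*4).round(), (np.linalg.norm(p-q)*4/50).round(2),'top',proj('t1.png',[442.3,-328.1,z]).round())
c=cv2.imread('pics/s3.png'); s=lambda z:(proj('s3.png',[473.2,-202.4,z])).round()
print([s(z) for z in(245,300,350,400,450)])
a=np.clip(cv2.imread('pics/s3.png')[85:235,150:300]*2.2,0,255).astype(np.uint8); A=cv2.resize(a,(600,600),interpolation=2)
b=np.clip(cv2.imread('pics/s0.png')*1 if False else cv2.imread('pics/scene0.png')[0:40,110:200]*2.2,0,255).astype(np.uint8)
yaw=-.135;cc,ss=np.cos(yaw),np.sin(yaw);o=np.array([473.2,-202.4])
for z,col in((245.5,(0,0,255)),(300,(0,255,255)),(350,(0,255,0)),(400,(255,255,0))):
    # line at +37.5 (mixer side) and 50 mm circle
    pts=[((proj('s3.png',[*(o+45*np.array([np.cos(t),np.sin(t)])),z])-[150,85]+.5)*4).astype(int) for t in np.linspace(0,6.28,40)]
    cv2.polylines(A,[np.array(pts)],True,col,1)
pts=[((proj('s3.png',[*(o+[cc*u-ss*v,ss*u+cc*v]),245.5])-[150,85]+.5)*4).astype(int) for u,v in((90,37.5),(-90,37.5),(-90,-37.5),(90,-37.5))]
cv2.polylines(A,[np.array(pts)],True,(255,0,255),1)
cv2.imwrite('pics/w.png',A)
E
```

```text
292 [281. 252.] 1.41 top [390. 214.]
330 [271. 225.] 1.44 top [393. 211.]
360 [263. 202.] 1.47 top [395. 208.]
400 [251. 170.] 1.51 top [399. 205.]
440 [239. 136.] 1.55 top [403. 202.]
480 [226. 100.] 1.59 top [407. 198.]
520 [213.  61.] 1.64 top [411. 194.]
[array([216., 159.]), array([213., 151.]), array([211., 142.]), array([209., 133.]), array([206., 123.])]
```

View pics/w.png

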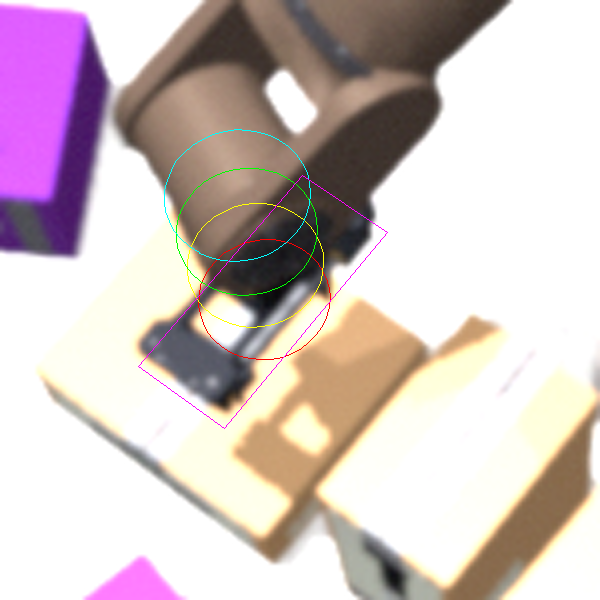

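The picture settles it. The wrist's brown casing is about 45 mm in radius and starts about 160 mm above the TCP. I'll go down into the gap, keeping that casing above the carton's top, and push there first.

```bash
python3 -m crank '[[20,0,0,0,95],[40,0,0,0,95],[60,0,0,0,95],[73.5,0,0,0,95],[73.5,0,0,0,95],[73.5,0,0,0,95]]'; python3 -m crank '[[0,0,5,0,95],[0,0,10,0,95],[0,0,15,0,95],[0,0,20,0,95],[0,0,25,0,95],[0,0,30,0,95],[0,0,30,0,95]]'
```

```text
t: 5.57
eef_pos: [483.3, -129.0, 186.7]
tcp_rot: [3.141, 0.0, 1.438]
ft_force: [-0.0, -0.3, 1.0]
opening: 1.001
grip_force: 0.0
t: 6.15
eef_pos: [482.8, -129.6, 155.5]
tcp_rot: [-3.14, -0.0, 1.436]
ft_force: [-0.7, 0.9, 0.2]
opening: 0.998
grip_force: 0.0
```

```bash
python3 -m crank '[[0,0,5,0,95],[0,0,10,0,95],[0,0,15,0,95],[0,0,20,0,95],[0,0,25,0,95],[0,0,30,0,95],[0,0,35,0,95],[0,0,40,0,95],[0,0,40,0,95]]'; python3 -m crank '[[0,0,5,0,95],[0,0,10,0,95],[0,0,15,0,95],[0,0,20,0,95],[0,0,25,0,95],[0,0,30,0,95],[0,0,35,0,95],[0,0,41,0,95],[0,0,41,0,95]]'; python3 -c "
from cell import env
print(env.state()['tau'])"
```

```text
t: 6.9
eef_pos: [482.8, -129.5, 115.6]
tcp_rot: [-3.14, -0.0, 1.436]
ft_force: [0.2, -0.1, 0.1]
opening: 0.998
grip_force: 0.0
t: 7.65
eef_pos: [482.8, -129.5, 74.5]
tcp_rot: [-3.14, -0.0, 1.436]
ft_force: [-0.0, -0.5, -0.3]
opening: 1.0
grip_force: 0.0
[-4.60043634e-05 -5.35698617e+01 -1.42238116e+01  4.05867817e-02
 -2.13756496e-01  1.20518256e-03]
```

```bash
python3 -m crank '[[1.5,0,0,0,95],[3,0,0,0,95],[4.5,0,0,0,95],[6,0,0,0,95],[7.5,0,0,0,95],[9,0,0,0,95],[10.5,0,0,0,95],[12,0,0,0,95],[13.5,0,0,0,95],[15,0,0,0,95]]'; python3 - <<'E'
from h import *
print(env.state()['ft_force'])
a=snap('scene','s4.png')['img']; snap('top','t4.png')
d=cv2.absdiff(a,cv2.imread('pics/s3.png')).max(2); print((d[225:260,240:275]>30).sum())
E
```

```text
t: 8.48
eef_pos: [485.2, -114.8, 75.7]
tcp_rot: [3.141, 0.0, 1.436]
ft_force: [-0.6, -4.6, 3.3]
opening: 0.998
grip_force: 2.4
[-0.63662732 -4.58258327  3.32921255]
177
```

```bash
cat > track.py <<'E'
# track.py N : pose of mixer in sN/tN by LK flow from s3/t3 (known pose)
from fit import *
import sys
P0=np.array([496.9,-33.9,-.139,0]); W,D,H=170,110,230
def world(p,L):   # tilt p[3]>0: forward about +y lower edge; <0: back about -y edge
    e=np.array([0,D/2 if p[3]>0 else -D/2,0])
    return R.from_euler('z',p[2]).apply(R.from_euler('x',-p[3]).apply(L-e)+e)+[p[0],p[1],0]
FACES={'top':[(1,1,1),(1,-1,1),(-1,-1,1),(-1,1,1)],'px':[(1,1,0),(1,-1,0),(1,-1,1),(1,1,1)],'py':[(1,1,0),(-1,1,0),(-1,1,1),(1,1,1)]}
def run(n,refn=3,p0=P0):
    obs=[]
    for v in 'st':
        F=f'{v}{refn}.png';G=f'{v}{n}.png'
        a=cv2.imread('pics/'+F,0);b=cv2.imread('pics/'+G,0);c=np.load(f'pics/{F}.npz');Ki=np.linalg.inv(c['K']);o=c['pose'][:3,3]
        for k,s in FACES.items():
            L=np.array(s)*[W/2,D/2,H]; Q=np.array([proj(F,q) for q in world(p0,L)])
            m=np.zeros_like(a); cv2.fillPoly(m,[Q.astype(np.int32)],255); m=cv2.erode(m,np.ones((3,3)))
            nrm=np.cross(Q[1]-Q[0],Q[2]-Q[1])
            Wd=world(p0,L);N=np.cross(Wd[1]-Wd[0],Wd[2]-Wd[0]); ctr=world(p0,np.array([[0,0,H/2]]))[0]
            N*=np.sign(N@(Wd.mean(0)-ctr))
            if N@(o-Wd.mean(0))<=0: continue
            f=cv2.goodFeaturesToTrack(a,30,.03,4,mask=m)
            if f is None: continue
            g,st,_=cv2.calcOpticalFlowPyrLK(a,b,f,None,winSize=(11,11),maxLevel=2)
            h,st2,_=cv2.calcOpticalFlowPyrLK(b,a,g,None,winSize=(11,11),maxLevel=2)
            ok=(st.ravel()>0)&(st2.ravel()>0)&(np.abs(h-f).max((1,2))<.4)
            for x,y in zip(f[ok,0],g[ok,0]):
                d=c['pose'][:3,:3]@Ki@[*x,1.]; X=o+d*(N@(Wd[0]-o))/(N@d)
                l=R.from_euler('z',-p0[2]).apply(X-[p0[0],p0[1],0])  # p0 upright
                obs.append((G,l,y))
    f=lambda p:np.ravel([proj(G,world(p,l[None])[0])-y for G,l,y in obs])
    best=min((least_squares(f,[*p0[:3],t],loss='cauchy',f_scale=.5,x_scale=[10,10,.1,.1],diff_step=1e-4) for t in(.03,-.03)),key=lambda r:r.cost)
    return best.x,len(obs),np.median(np.abs(f(best.x)))
def report(p,t=np.array([542.4,155.3]),a=-.185):
    f=p[:2]+55*np.array([-np.sin(p[2]),np.cos(p[2])])-t
    print('xy',p[:2].round(1),'yaw',p[2].round(3),'tilt deg',np.degrees(p[3]).round(1),'| base in tall frame x,y',(f@[np.cos(a),np.sin(a)]).round(1),(f@[-np.sin(a),np.cos(a)]+95).round(1),'yawerr',(p[2]-a).round(3))
if __name__=='__main__':
    p,n,r=run(sys.argv[1]); print(n,r.round(2)); report(p)
E
python3 track.py 4; python3 track.py 3
```

```text
14 0.13
xy [498.  -23.4] yaw -0.135 tilt deg 0.4 | base in tall frame x,y -13.5 -33.9 yawerr 0.05
42 0.0
xy [496.9 -33.9] yaw -0.139 tilt deg -0.0 | base in tall frame x,y -12.5 -44.4 yawerr 0.046track.py:17: DeprecationWarning: Arrays of 2-dimensional vectors are deprecated. Use arrays of 3-dimensional vectors instead. (deprecated in NumPy 2.0)
  nrm=np.cross(Q[1]-Q[0],Q[2]-Q[1])
track.py:17: DeprecationWarning: Arrays of 2-dimensional vectors are deprecated. Use arrays of 3-dimensional vectors instead. (deprecated in NumPy 2.0)
  nrm=np.cross(Q[1]-Q[0],Q[2]-Q[1])
```

It slides upright without rocking, 11 mm so far. I'll keep pushing and turn the tool 2.9° to square it up.

```bash
sed -i '/nrm=/d' track.py; python3 -m crank '[[1.5,0,0,0.3,95],[3,0,0,0.6,95],[4.5,0,0,0.9,95],[6,0,0,1.2,95],[7.5,0,0,1.5,95],[9,0,0,1.8,95],[10.5,0,0,2.1,95],[12,0,0,2.4,95],[13.5,0,0,2.7,95],[15,0,0,2.9,95]]'; python3 -m crank '[[1.5,0,0,0,95],[3,0,0,0,95],[4.5,0,0,0,95],[6,0,0,0,95],[7.5,0,0,0,95],[9,0,0,0,95],[9,0,0,0,95]]'; python3 - <<'E'
from track import *
snap('scene','s5.png');snap('top','t5.png')
p,n,r=run(5);print(n,r);report(p)
E
```

```text
t: 9.42
eef_pos: [487.2, -99.8, 75.6]
tcp_rot: [3.142, 0.0, 1.385]
ft_force: [-2.1, -3.7, 1.4]
opening: 1.001
grip_force: 2.0
t: 10.0
eef_pos: [489.0, -90.9, 75.6]
tcp_rot: [3.141, 0.0, 1.385]
ft_force: [0.5, -2.6, 0.3]
opening: 1.004
grip_force: 1.5
5 0.1669040997813056
xy [514.6  15.7] yaw -0.377 tilt deg 0.3 | base in tall frame x,y 8.9 6.7 yawerr -0.192
```

Tracking has too few points here, but the contact geometry puts the gap at about 9 mm. I'll close it slowly and watch for the force rise.

```bash
python3 -m crank '[[1,0,0,0,95],[2,0,0,0,95],[3,0,0,0,95],[4,0,0,0,95],[5,0,0,0,95],[6,0,0,0,95],[7,0,0,0,95],[7.5,0,0,0,95]]'; python3 -m crank '[[0.7,0,0,0,95],[1.4,0,0,0,95]]'; python3 - <<'E'
from track import *
snap('scene','s6.png');snap('top','t6.png')
p,n,r=run(6,4,np.array([498,-23.4,-.135,0]));print(n,r);report(p)
E
```

```text
t: 10.77
eef_pos: [490.2, -83.6, 75.6]
tcp_rot: [-3.142, 0.0, 1.386]
ft_force: [-0.8, -4.0, 2.0]
opening: 1.001
grip_force: 2.3
t: 10.93
eef_pos: [490.5, -82.3, 75.6]
tcp_rot: [-3.142, 0.0, 1.386]
ft_force: [-0.8, -5.0, 2.2]
opening: 0.999
grip_force: 2.3
26 0.5216537112794271
xy [507.1   8.6] yaw -0.186 tilt deg 0.2 | base in tall frame x,y -7.7 -0.7 yawerr -0.001
```

```bash
python3 -m crank '[[0.7,0,0,0,95],[1.4,0,0,0,95]]'; python3 -m crank '[[0.7,0,0,0,95],[1.4,0,0,0,95]]'
```

```text
t: 11.2
eef_pos: [490.7, -81.0, 75.7]
tcp_rot: [3.142, 0.0, 1.386]
ft_force: [-1.1, -5.4, 2.2]
opening: 1.001
grip_force: 2.7
t: 11.37
eef_pos: [490.8, -79.6, 75.3]
tcp_rot: [-3.141, 0.0, 1.385]
ft_force: [-0.6, -6.3, -3.8]
opening: 0.999
grip_force: 3.3
```

```bash
python3 -m crank '[[0.7,0,0,0,95],[1.4,0,0,0,95]]'; python3 -m crank '[[0.7,0,0,0,95],[1.4,0,0,0,95]]';  python3 - <<'E'
from track import *
snap('scene','s7.png');snap('top','t7.png')
for k in 'st':
  a=cv2.imread(f'pics/{k}6.png',0);b=cv2.imread(f'pics/{k}7.png',0)
  # tall carton: motion of top corners
  c=np.array([542.4,155.3]);A=R.from_euler('z',-.185)
  q=np.array([proj(f'{k}6.png',A.apply([sx*88,sy*93,280])+[*c,0]) for sx in(1,-1) for sy in(1,-1)],np.float32)[:,None]
  a0=cv2.imread(f'pics/{"scene" if k=="s" else "top"}0.png',0)
  g,st,_=cv2.calcOpticalFlowPyrLK(a0,b,q,None,winSize=(15,15));print((g-q).round(1).reshape(-1,2).tolist(),st.ravel())
p,n,r=run(7,4,np.array([498,-23.4,-.135,0]));print(n,r);report(p)
E
```

```text
t: 11.53
eef_pos: [490.9, -79.1, 75.3]
tcp_rot: [-3.141, 0.001, 1.385]
ft_force: [-3.6, -20.6, -2.5]
opening: 1.0
grip_force: 10.5
t: 11.7
eef_pos: [491.1, -78.1, 75.3]
tcp_rot: [-3.141, 0.001, 1.385]
ft_force: [-4.1, -20.7, -0.9]
opening: 0.997
grip_force: 10.6
[[0.30000001192092896, 0.800000011920929], [-29.399999618530273, -21.5], [-0.4000000059604645, -0.0], [2.5999999046325684, -95.5]] [1 1 1 1]
[[-1.2000000476837158, -0.800000011920929], [-0.5, -1.0], [-0.4000000059604645, 0.10000000149011612], [27.399999618530273, -23.600000381469727]] [1 1 1 1]
24 0.40635776736606033
xy [508.6  14.3] yaw -0.193 tilt deg -0.1 | base in tall frame x,y -6.9 5.2 yawerr -0.008
```

Force rose to 20 N, so the carton is snug against the tall one. I'll back off gently, rise clear and check.

```bash
python3 -m crank '[[-1,0,0,0,95],[-3,0,0,0,95],[-6,0,0,0,95],[-10,0,0,0,95],[-15,0,0,0,95],[-20,0,0,0,95],[-20,0,0,0,95]]'; python3 -m crank '[[0,0,-20,0,95],[0,0,-40,0,95],[0,0,-60,0,95],[0,0,-90,0,95],[0,0,-120,0,95],[0,0,-150,0,95],[0,0,-180,0,95],[0,0,-200,0,95],[-30,0,-200,0,95],[-60,0,-200,0,95]]';  python3 -m crank '[[-40,0,0,0,95],[-80,0,0,0,95],[-120,0,0,0,95],[-160,0,0,0,95],[-200,0,0,0,95],[-200,0,0,0,95]]'; python3 - <<'E'
from track import *
snap('scene','s8.png');snap('top','t8.png')
for r0,p0 in((4,[498,-23.4,-.135,0]),(3,P0)):
    p,n,r=run(8,r0,np.array(p0));print(n,r);report(p)
# colour profile across the seam, top view, z=230, at three x
a=cv2.imread('pics/t8.png',0);A=R.from_euler('z',-.185)
for x in(-60,0,60):
    print([int(cv2.getRectSubPix(a,(1,1),tuple(map(float,proj('t8.png',A.apply([x,y,230])+[542.4,155.3,0]))))[0,0]) for y in range(-220,-70,5)])
E
```

```text
t: 12.38
eef_pos: [487.7, -97.3, 75.6]
tcp_rot: [3.142, 0.0, 1.385]
ft_force: [-0.2, -0.1, -0.3]
opening: 1.0
grip_force: 0.0
t: 13.22
eef_pos: [477.0, -155.4, 277.2]
tcp_rot: [3.139, 0.001, 1.388]
ft_force: [1.2, -0.1, -0.5]
opening: 0.996
grip_force: 0.0
t: 13.72
eef_pos: [438.5, -357.6, 275.2]
tcp_rot: [3.142, 0.001, 1.381]
ft_force: [-1.2, 0.1, 0.4]
opening: 0.999
grip_force: 0.0
0 nan
xy [498.  -23.4] yaw -0.135 tilt deg 1.7 | base in tall frame x,y -13.5 -33.9 yawerr 0.05
7 0.35329317893891243
xy [506.9  16.4] yaw -0.118 tilt deg -2.9 | base in tall frame x,y -13.1 6.8 yawerr 0.067
[42, 44, 45, 47, 47, 48, 48, 50, 50, 51, 52, 54, 53, 49, 41, 38, 83, 118, 143, 167, 168, 168, 167, 167, 166, 137, 77, 158, 165, 165]
[193, 192, 188, 135, 166, 167, 168, 167, 169, 167, 167, 139, 129, 131, 110, 124, 128, 130, 152, 165, 165, 164, 164, 163, 164, 133, 100, 158, 163, 163]
[191, 192, 188, 157, 159, 165, 164, 164, 164, 163, 163, 136, 127, 130, 113, 126, 129, 131, 152, 162, 161, 162, 161, 161, 161, 129, 91, 160, 159, 160]
  return _methods._mean(a, axis=axis, dtype=dtype,
  ret = ret.dtype.type(ret / rcount)
```

```bash
python3 - 2>/dev/null <<'E'
from track import *
for p0 in([508.2,12.3,-.188,0],):
    p,n,r=run(8,7,np.array(p0));print(n,r);report(p)
a=cv2.imread('pics/t8.png',0);b=cv2.imread('pics/s8.png',0);A=R.from_euler('z',-.185)
# subpixel edges of top, z=230, in tall frame
for img,F in((a,'t8.png'),(b,'s8.png')):
  for x in(-70,-30,0,30,70):
    ys=np.arange(-225,-75,1.); v=np.array([float(cv2.getRectSubPix(img,(1,1),tuple(map(float,proj(F,A.apply([x,y,230])+[542.4,155.3,0]))))[0,0]) for y in ys])
    g=np.gradient(cv2.GaussianBlur(v[None],(0,0),2,).ravel()); pk=[(int(ys[i]),int(g[i]*10)) for i in range(2,len(g)-2) if abs(g[i])>3 and abs(g[i])==abs(g[i-2:i+3]).max()]; print(F,x,pk)
E
```

```text
10 0.2285573563024883
xy [508.7  13.3] yaw -0.182 tilt deg -0.6 | base in tall frame x,y -7.2 4.2 yawerr 0.003
t8.png -70 [(-133, 132), (-95, -108), (-88, 108)]
t8.png -30 [(-207, -151), (-171, 89), (-152, -44), (-146, 58), (-131, 46), (-95, -123), (-88, 123)]
t8.png 0 [(-208, -86), (-202, 54), (-166, -51), (-152, -33), (-146, 31), (-131, 47), (-95, -111), (-88, 106)]
t8.png 30 [(-208, -92), (-201, 56), (-166, -42), (-151, -37), (-145, 36), (-131, 47), (-95, -108), (-88, 111)]
t8.png 70 [(-206, -45), (-167, -39), (-151, -52), (-145, 54), (-131, 43), (-95, -100), (-88, 100)]
s8.png -70 [(-203, -45)]
s8.png -30 [(-203, -47)]
s8.png 0 [(-203, -32)]
s8.png 30 [(-203, -31)]
s8.png 70 [(-203, -42)]
```

The top's inner edge lies at y = -95 mm in the tall carton's frame across its whole width, so it is flush, square and upright. The arm is clear of everything.

```bash
python3 -c "
from cell import env
print(env.job_done())"
```

```text
the job is handed in; nothing more can be done
None
```

The job is handed in: by my last measurement the mixer carton stands upright, flush and square against the tall carton, but no verdict came back. The low push along the counter was made with the gripper's body (about 20 N at most) because the fingertips could not reach there, the tall carton moved by roughly 1–2 mm, and I did not re-measure the low carton, jug and cup.

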